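# Load a brittle test tile into a drill jig over its lip and clamp it

### The arm

A 7-joint arm with a two-finger parallel gripper is mounted at the origin on a cart in front of the work surface, level with it; the furniture and walls round the work are solid. World frame = base frame: x ahead of the robot, y to its left, z up, the work surface at z = 0. Lengths are in m, angles in degrees, forces in N, time in s.
With the tool pointing down it reaches from about 0.4 to 0.85 m from the base axis. Payload 10.4 kg.
Tool frame: the origin (TCP) lies on the centre line of the jaws, within the pads' length; the fingertips stand 19 mm ahead of it and the grasp point (between the pads) is the TCP; z points along the fingers, y is the direction in which the jaws open and shut (so a half turn about z gives the same grasp; the last joint's range is limited). The gripper opens to 87 mm and grips with 3 to 60 N. Pads are 19 mm wide; open, the fingers measure 117 mm over their backs; the gripper's body (75 mm by 190 mm) begins 51 mm behind the grasp point.
Start: joints at [62.017, 19.034, -3.707, 83.658, 1.238, 77.344, -5.071], TCP at [0.281, -0.558, 0.242] pointing down, gripper open.
Joint ranges: [-148.97, 148.97], [-28.65, 121.19], [-84.17, 76.75], [9.2, 138.47], [-72.65, 252.65], [3.7, 117.97], [-149.18, 149.18]. Speed limits (degrees/s): [127.2, 127.2, 159.86, 159.86, 180, 180, 180].

### API

Orientations are given as [roll, pitch, yaw] about the fixed x, y, z axes, in that order (R = Rz(yaw) Ry(pitch) Rx(roll)).
In Python, from plant import arm gives the robot as it stands.
- The arm moves only by the tool drive_tool, never from a script. Its argument "moves" is a list that holds one entry, the list of rows, each a list of 7 numbers: the shift along the world's x, y, z in m, then the turn, a rotation vector about the world's x, y, z in degrees, then the finger opening in m, from 0 to 0.087. In form: [[[dx, dy, dz, ax, ay, az, claw], ...]]. A call has 1 to 8 rows; each row is the pose to reach, as a shift and turn from the pose commanded when the call began; what a row does not reach only later rows make up. A row lasts 1/8 s, in which the tool goes at most 62.5 mm and 10.7 degrees, less where a joint would pass 70% of its speed; a pose out of reach is approached as far as the arm can. A call with a gripper value outside its range is refused whole. The fingers move at their own pace and stop on an object; the grip force is fixed at half the most. Time passes only in rows, so rows that repeat a pose let the fingers close. It gives the time, the measured TCP pose, the force and the opening at its end, in the units of the state.
- arm.state(): the state, without advancing time (a new reading comes with each control period).
- arm.capture(name): name is "scene" or "top" or "wrist"; returns (picture, depth): 400x640x3 uint8, red, green, blue; 400x640 float32, m along the optical axis (not along the pixel's ray), 0 where there is no reading.
- arm.get_calibration(name): a dict with "intrinsics" (3x3 intrinsics, pixels), "xyz" and "orientation" of the camera in the world. Camera axes: x right, y down, z forward; pixel columns grow to the right and rows downward; lengths in m; the calibration is good to about 2 mm. The wrist camera is an equidistant fisheye: a pixel r from the principal point sees the ray r / f radians off the axis. A picture is of the moment at which its call begins: read the wrist's pose just before it. get_calibration takes no time and is no camera call; for the wrist camera it gives the pose at the moment of the call.
- arm.sign_off(): hands the job in, once; it reports no verdict.
Trained networks look in the newest picture that a camera, given by its name, has taken for a name from the list of things; names that differ only in an ending like _2 or _b are one class to them, and where a whole thing is asked for, a point or a joint stands for the part that bears it (a point fixed in the world has none). Each returns a list of dicts, best first, with "conf" (0 to 1); they miss things now and then, are a little off and sometimes report something else, mostly with a low value. They report only what shows in the picture. A call takes as long as a camera call. They do not tell look-alikes from the thing itself.
- arm.look_for(camera, query): "point" ([column, row] in pixels, amid what is visible of it).
- arm.mark_of(camera, query): "point" ([column, row] in pixels: a listed point, or the origin of a listed thing).
The state is a dict: "time_s": time; "joint_positions": joint angles; "joint_vel": joint speeds; "joint_efforts": joint torques, N m; "position": TCP position; "tool_rot": TCP orientation; "ft_force": force on the tool from outside, world axes, zero at the start; "moment": the same for the moment, N m; "width": finger opening in m.
Only numpy, scipy, OpenCV 4.12 (cv2) and the standard library are available. Lean on these libraries where they do the work, as an engineer would, in place of code of your own. Each camera call takes 0.05 s, during which the arm holds its last target.

### The job

Load the ceramic test tile lengthwise into the drill jig from its open end: feed it in under the bush plate and push it on over the raised lip, past the spring plunger, until the whole tile has dropped flat into the pocket behind the lip. Then slide the end stop up to the tile and press its thumb tab home with about 15 N, so that the tile is pinched firmly between stop and lip, and leave it so. The tile chips easily, so never press it against the jig with more than 22 N; leave the cup and the cone pack where they are.

Things in the scene. Friction and masses are not known exactly. Their poses are not given: they have to be found in the camera images.
- tile: Flat rectangular ceramic test tile with square edges, 62 x 38 mm and 7 mm thick (collision thickness), 25 to 50 g, lying flat on the bench. Origin: centre of its underside; x along its 62 mm length, y along its 38 mm width, z up. It may go into the jig either end first. Once past the lip its trailing end can hang on whatever pushes it and drops when the push is eased.
- jig: Drill jig, bolted down. Base plate 232 x 108 mm. Origin: on the bench, mid-width; +x is the loading direction (open end, lip, guides, end stop), y across, z up. In mm: base x -66 to 166, its top and the pocket floor at z 16. Behind the lip two dark side guides 42 mm apart, z 16 to 31, x 14 to 78, with flared lead-ins from x 7. Before the lip only lugs and screws at y +-43, 6 mm high.
- lip_mid (a point): Middle setting of the lip: top of its inner (pocket side) face, mid-width, jig x -4, z 21. The lip is a steel bar across the jig, 8 mm wide, 5 mm above base and pocket floor, screwed down through slots. Its true inner face is set anywhere from jig x -12 to +4 mm; that setting is NOT measured. It does not yield when pushed.
- bridge (a point): Centre of the underside of the bush plate, an aluminium bridge over the guides, jig x 24 to 62, underside 14.5 mm above the pocket floor, top at z 38.5 (bush and screws on it to z 49). The tile goes in beneath it and cannot be put in from above.
- plunger_tip (a point): Lowest point, at rest, of the spring plunger hanging from the bush plate at jig x 46: steel ball end of radius 8 mm, 5 mm above the pocket floor, so 2 mm lower than the top of a flat tile. It yields upward (3.6 N at rest, plus 0.45 N per mm); the tile's leading edge lifts it at some 5 N of push, then it holds the tile down.
- stop: End stop: block 30 mm wide with a rubber face, slides along the jig's x in rails and stays where left (5 N friction, no spring). Origin: foot of the face that meets the tile, on the pocket floor, mid-width; axes as the jig's. Face starts at jig x 80 to 94, can go to 48. A black thumb tab on it, x 14 to 30 behind the face, 18 mm wide, is free from 18 to 46 mm above the pocket floor.
- stop_face (a point): Centre of the end stop's face, 4 mm above the pocket floor.
- stop_tab (a point): Middle of the rear face (away from the lip) of the end stop's thumb tab, 40 mm above the pocket floor; push it towards the lip (-x of the jig) to close the stop.
- cup: Bystander: small terracotta test cup, 62 mm across the rim, 53 mm high, upright. Origin: centre of its underside.
- cones: Bystander: cone pack, three thin upright cones in a clay bar 31 x 76 mm, 62 mm high in all. Origin: centre of its underside; y along the bar.
There are look-alikes about, which are no part of the job. Leave any green, purple or turquoise look-alike of the tile alone.

How it is judged (in metres and radians):
On the way, in this order (a step that is already met when the one before it is completed fails the run):
1. the tile lies flat in the pocket behind the lip (z of tile in the frame of jig between 0.0135 and 0.018 m and angle between tile's own z axis and vertical below 0.035 rad and angle between the x axis of tile and the x axis of jig, either way round below 0.12 rad and x of tile in the frame of jig between 0.0175 and 0.048 m and y of tile in the frame of jig between -0.005 and 0.005 m), for 0.2 s.
2. the end stop presses on the tile with at least 6 N, the lip holding against it (all of step 1 and contact force between stop and tile above 6 N), for 0.05 s.
At the end, for the whole second after the job is handed in: The tile lies flat (within 2 degrees) on the pocket floor behind the lip, lengthwise in the jig and between its guides, the end stop's face is within 2.5 mm of the tile's end after having pinched it against the lip with at least 6 N, the tile is at rest and nothing of the robot touches tile or stop (all of step 1 and horizontal distance between stop_face and tile below 0.0335 m and linear speed of tile below 0.01 m/s and contact force between the arm and tile below 0.1 N and contact force between the arm and stop below 0.1 N).
It fails at once if the end stop presses the tile with more than 22 N, or the robot presses the tile so that its contacts with the jig add up to more than 35 N before the stop bears on it (contact force between stop and tile above 22 N or (contact force between stop and tile below 0.5 N and contact force between tile and jig above 35 N and contact force between the arm and tile above 1 N)).
It fails at once if the cup or the cone pack is shifted by more than 25 mm or tipped (distance of any of cup, cones from where it was at the start of the episode above 0.025 m or angle between any of cup, cones's own z axis and vertical above 0.4 rad).
It also fails if it takes over 64 s, if anything falls off the work surface, if the arm or the gripper's body presses on something with over 40 N, if the wrist force passes 120 N, or if a joint passes its speed limit or range.

## Working session

There is one attempt and no reset: what is moved stays moved. The work goes in short steps, Python scripts to look and compute and a tool call to move; the robot and the scene stay as the last step left them, time stands still between calls to the robot, and variables do not carry over. Pictures are saved under pics/ and viewed, and the job is handed in when it is done.

Besides the shell and the picture viewer there is one more tool, called after "Emit:" as a command line: name --argument value ..., lists and objects as JSON in quotes. drive_tool: Moves the arm, as the interface text tells. Its arguments: {"type":"object","properties":{"moves":{"type":"array"}},"required":["moves"]}

```bash
mkdir -p pics; ls; python3 - <<'E'
from plant import arm
import cv2
s=arm.state();print(s)
for n in("scene","top","wrist"):
    im,d=arm.capture(n);cv2.imwrite(f"pics/{n}0.png",im[:,:,::-1]);c=arm.get_calibration(n);print(n,c)
    for q in("tile","jig","lip_mid","bridge","stop_tab","stop_face","cup","cones","stop"):
        print(q,[(x['point'],round(x['conf'],2)) for x in arm.mark_of(n,q)][:3])
E
```

```text
pics
{'time_s': 0.0, 'joint_positions': array([62.01801175, 19.07242508, -3.70568919, 83.70678907,  1.23649053,
       77.34277741, -5.07114197]), 'joint_vel': array([ 0.03158861, -0.0014767 ,  0.06361672,  0.05214081, -0.03075825,
       -0.09943501,  0.03229629]), 'joint_efforts': array([ 3.23271670e-04, -6.23258328e+01,  2.51080852e-02, -3.89888227e+01,
       -6.12036162e-02,  3.98581952e-02,  1.19532228e-04]), 'position': array([ 0.28052352, -0.5581001 ,  0.24074241]), 'tool_rot': array([-1.79917862e+02,  3.19226169e-03,  2.66863489e+01]), 'ft_force': array([ 0.60469848,  0.1489981 , -0.67634806]), 'moment': array([0.04410081, 0.04248911, 0.00669938]), 'width': 0.08721079741924226}
scene {'intrinsics': array([[401.98567804,   0.        , 319.45431538],
       [  0.        , 401.98567804, 198.94186255],
       [  0.        ,   0.        ,   1.        ]]), 'xyz': array([0.02815044, 0.20050796, 0.66913846]), 'orientation': array([-133.66580883,   -0.68935024, -117.18006271])}
tile [([441.3, 240.2], 0.86), ([346.6, 218.5], 0.83), ([396.6, 211.5], 0.65)]
jig [([230.5, 245.7], 0.69), 
[... 712 characters left out ...]
 0.62)]
jig [([234.6, 204.8], 0.85)]
lip_mid [([235.0, 204.1], 0.76)]
bridge [([231.5, 188.0], 0.84)]
stop_tab [([221.6, 159.9], 0.87), ([392.8, 167.3], 0.5), ([233.8, 203.0], 0.32)]
stop_face [([229.7, 171.0], 0.58)]
cup [([337.7, 163.3], 0.88)]
cones [([391.2, 164.8], 0.71), ([373.0, 210.6], 0.18)]
stop []
wrist {'intrinsics': array([[309.70691629,   0.        , 317.70725081],
       [  0.        , 309.70691629, 199.84372114],
       [  0.        ,   0.        ,   1.        ]]), 'xyz': array([ 0.3539384 , -0.52269397,  0.38484702]), 'orientation': array([ 1.62877993e+02, -9.54424490e-02, -6.33404389e+01])}
tile []
jig []
lip_mid []
bridge []
stop_tab []
stop_face []
cup []
cones []
stop []
```

View pics/scene0.png

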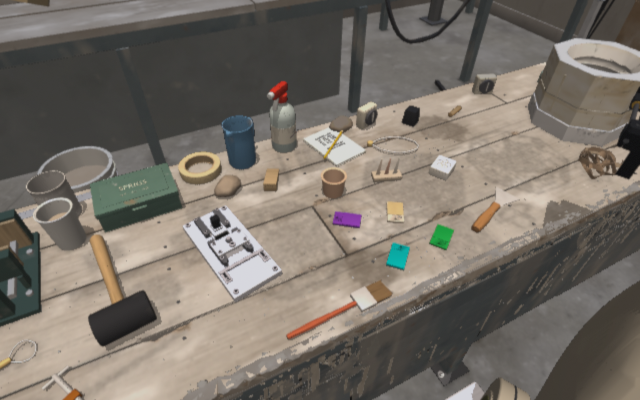

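View pics/top0.png

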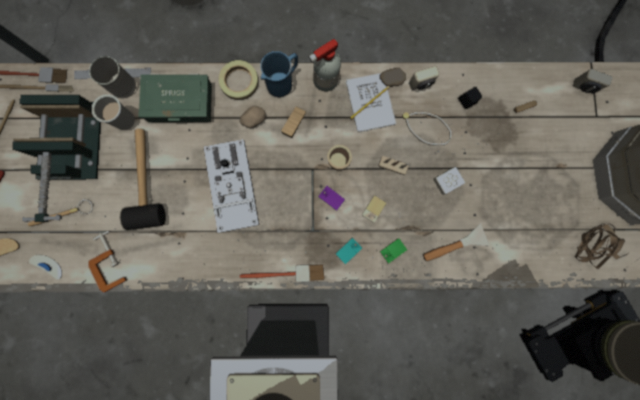

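View pics/wrist0.png

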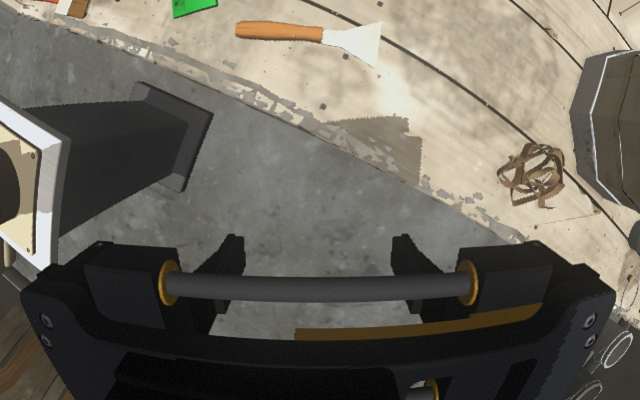

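The tile is the cream one, at scene (396,211) and top (375,207). The green, teal and purple ones are look-alikes. The jig is at top (232,185), with its open end towards the robot.

```bash
cat > h.py <<'E'
import numpy as np,cv2
from scipy.spatial.transform import Rotation as R
def cal(c): return c['intrinsics'],np.array(c['xyz']),R.from_euler('xyz',c['orientation'],degrees=True).as_matrix()
def ray(c,uv,fish=False):
    K,t,M=cal(c);uv=np.atleast_2d(uv).astype(float)
    x=(uv[:,0]-K[0,2])/K[0,0];y=(uv[:,1]-K[1,2])/K[1,1]
    if fish:
        r=np.hypot(x,y)+1e-12;d=np.c_[np.sin(r)*x/r,np.sin(r)*y/r,np.cos(r)]
    else: d=np.c_[x,y,np.ones_like(x)]
    return t,d@M.T
def onz(c,uv,z,fish=False):
    t,d=ray(c,uv,fish);return t+d*((z-t[2])/d[:,2])[:,None]
def proj(c,P,fish=False):
    K,t,M=cal(c);p=(np.atleast_2d(P)-t)@M
    if fish:
        rho=np.hypot(p[:,0],p[:,1]);th=np.arctan2(rho,p[:,2]);k=th/(rho+1e-12)
        return np.c_[K[0,0]*p[:,0]*k+K[0,2],K[1,1]*p[:,1]*k+K[1,2]]
    return np.c_[K[0,0]*p[:,0]/p[:,2]+K[0,2],K[1,1]*p[:,1]/p[:,2]+K[1,2]]
E
python3 - <<'E'
from h import *
from plant import arm
for n,pt,j in(("top",(375,207),{}),("scene",(396,211),{})):
    im,d=arm.capture(n);c=arm.get_calibration(n)
    u,v=pt
    ref=im[v-2:v+3,u-2:u+3].reshape(-1,3).mean(0);print(n,ref)
    x0,y0=u-25,v-25
    crop=im[y0:v+25,x0:u+25]
    cv2.imwrite(f"pics/t_{n}.png",cv2.resize(crop[:,:,::-1],(500,500),interpolation=cv2.INTER_NEAREST))
    big=im[130:240,190:270] if n=="top" else im[195:305,170:290]
    cv2.imwrite(f"pics/j_{n}.png",cv2.resize(big[:,:,::-1],None,fx=5 if n=="scene" else 5,fy=5,interpolation=cv2.INTER_CUBIC))
    for q,z in(("tile",0),("lip_mid",.021),("bridge",.0305),("stop_tab",.056),("stop_face",.02),("jig",0),("cup",0),("cones",0)):
        for m in arm.mark_of(n,q)[:3]: print(q,round(m['conf'],2),m['point'],onz(c,m['point'],z)[0].round(4))
E
```

```text
top [158.08 148.08 106.8 ]
tile 0.87 [374.6, 208.5] [ 0.5287 -0.2643  0.    ]
tile 0.79 [346.3, 250.2] [ 0.4196 -0.1875  0.    ]
tile 0.67 [333.1, 197.5] [ 0.5585 -0.1547  0.    ]
lip_mid 0.83 [232.4, 204.8] [0.5379 0.1083 0.021 ]
stop_tab 0.57 [220.1, 160.2] [0.6482 0.1349 0.056 ]
stop_tab 0.37 [229.9, 188.0] [0.5768 0.1085 0.056 ]
stop_face 0.87 [228.7, 170.8] [0.6278 0.12   0.02  ]
jig 0.74 [232.9, 204.1] [0.5419 0.1111 0.    ]
cup 0.71 [340.2, 161.9] [ 0.6549 -0.175   0.    ]
cones 0.74 [389.0, 167.3] [ 0.6397 -0.3059 -0.    ]
scene [215.4  182.76 124.68]
tile 0.96 [441.0, 240.1] [ 0.4136 -0.3054  0.    ]
tile 0.92 [347.3, 216.4] [ 0.5676 -0.1578  0.    ]
tile 0.75 [394.2, 211.7] [ 0.5317 -0.2638  0.    ]
lip_mid 0.67 [242.3, 260.6] [0.5383 0.1038 0.021 ]
lip_mid 0.5 [228.0, 244.2] [0.5921 0.1161 0.021 ]
bridge 0.8 [229.7, 244.5] [0.5816 0.1145 0.0305]
bridge 0.41 [398.3, 211.3] [ 0.5057 -0.2516  0.0305]
stop_tab 0.94 [213.4, 217.7] [0.6447 0.1257 0.056 ]
stop_face 0.72 [220.5, 233.2] [0.6295 0.1209 0.02  ]
jig 0.82 [240.4, 267.4] [0.5401 0.1099 0.    ]
cup 0.76 [336.0, 190.6] [ 0.6565 -0.1771  0.    ]
cones 0.85 [384.3, 176.1] [ 0.6495 -0.3151  0.    ]
cones 0.67 [395.5, 210.3] [ 0.5342 -0.2692  0.    ]
```

```bash
cd pics; python3 - <<'E'
import cv2,numpy as np
a=cv2.imread('j_scene.png');b=cv2.imread('j_top.png');print(a.shape,b.shape)
cv2.imwrite('j_scene.png',a)
t=np.hstack([cv2.resize(cv2.imread('t_top.png'),(400,400)),cv2.resize(cv2.imread('t_scene.png'),(400,400))]);cv2.imwrite('t_both.png',t)
E
```

```text
(550, 600, 3) (550, 400, 3)
```

View pics/j_scene.png

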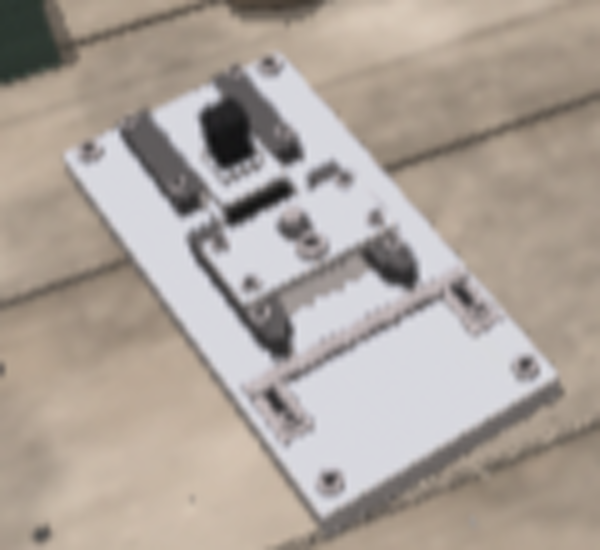

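View pics/j_top.png

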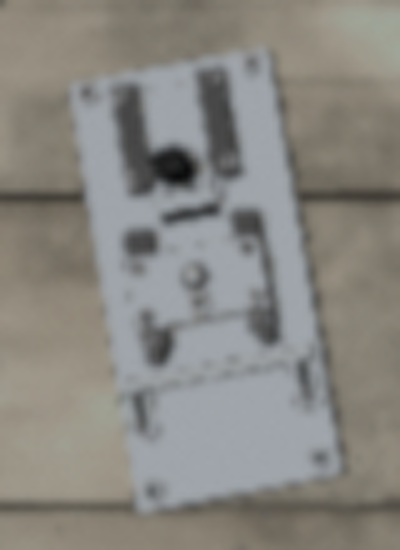

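View pics/t_both.png

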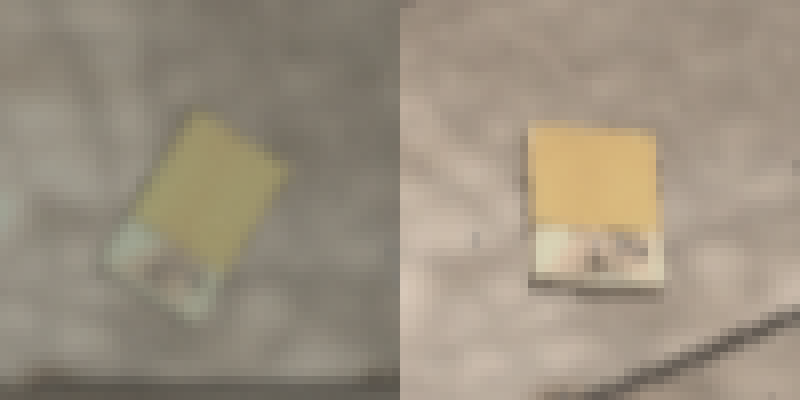

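```bash
cat >> h.py <<'E'
from scipy.optimize import least_squares
def fitrect(c,pix,local,z,guess,fish=False):
    # pix Nx2, local Nx2 ; returns x,y,yaw
    def f(p):
        a=np.radians(p[2]);Rz=np.array([[np.cos(a),-np.sin(a)],[np.sin(a),np.cos(a)]])
        W=np.c_[local@Rz.T+p[:2],np.full(len(local),z)]
        return (proj(c,W,fish)-pix).ravel()
    r=least_squares(f,guess,x_scale=[.01,.01,5]);return r.x,np.sqrt(np.mean(r.fun**2))
E
python3 - <<'E'
from h import *
from plant import arm
ct,cs=arm.get_calibration("top"),arm.get_calibration("scene")
J=np.array([[166,54],[166,-54],[-66,-54],[-66,54]])/1e3
pt=np.array([(70,85),(268,45),(342,468),(138,512)])/5+[190,130]-.4
ps=np.array([(66,155),(277,52),(560,380),(322,520)])/5+[170,195]-.4
for c,p in((ct,pt),(cs,ps)): print('jig',fitrect(c,p,J,.016,[.54,.11,0]))
T=np.array([[31,19],[31,-19],[-31,-19],[-31,19]])/1e3
pt=np.array([(195,112),(288,165),(200,325),(105,268)])/8+[350,182]-.5
ps=np.array([(128,122),(256,128),(263,282),(129,278)])/8+[371,186]-.5
for c,p in((ct,pt),(cs,ps)): print('tile',fitrect(c,p,T,.007,[.53,-.26,-20]))
E
```

```text
jig (array([ 0.54291678,  0.10620785, 10.76560806]), np.float64(0.4414708938689501))
jig (array([ 0.53928018,  0.10590878, 10.54599892]), np.float64(0.5727489055284326))
tile (array([  0.52770501,  -0.2618366 , -30.61267675]), np.float64(0.40440023608315856))
tile (array([  0.52888287,  -0.26212716, -33.09051685]), np.float64(0.3407623510413275))
```

Jig origin is about (0.541, 0.106) with yaw 10.6°. The tile is about (0.528, -0.262) with yaw about -31.5°. Next I go above the tile for a wrist look.

Emit:
drive_tool --moves '[[[0.227,0.308,-0.09,0,0,-58.2,0.06],[0.227,0.308,-0.09,0,0,-58.2,0.06],[0.227,0.308,-0.09,0,0,-58.2,0.06],[0.227,0.308,-0.09,0,0,-58.2,0.06],[0.227,0.308,-0.09,0,0,-58.2,0.06],[0.227,0.308,-0.09,0,0,-58.2,0.06],[0.227,0.308,-0.09,0,0,-58.2,0.06],[0.227,0.308,-0.09,0,0,-58.2,0.06]]]'

```text
time_s: 3.4
position: [0.5093, -0.2468, 0.1509]
tool_rot: [-179.9, 0.1, -31.2]
ft_force: [-0.5, -0.9, -0.5]
width: 0.0605
```

```bash
python3 - <<'E'
from plant import arm
from h import *
s=arm.state();print(s['time_s'],s['position'],s['tool_rot'],s['ft_force'],s['width'])
im,d=arm.capture("wrist");c=arm.get_calibration("wrist");cv2.imwrite("pics/w1.png",im[:,:,::-1])
g=proj(c,[[.528,-.262,.007]],True);print(g,c)
a=np.radians(-31.5);T=np.array([[31,19],[31,-19],[-31,-19],[-31,19]])/1e3
W=np.c_[T@np.array([[np.cos(a),np.sin(a)],[-np.sin(a),np.cos(a)]])+[.528,-.262],[.007]*4];print(proj(c,W,True))
E
```

```text
3.4 [ 0.5092737  -0.24676187  0.15088687] [-1.79933661e+02  6.93976208e-02 -3.11759359e+01] [-0.51167599 -0.85247949 -0.53749203] 0.06046054230801381
[[317.79373671 169.87963366]] {'intrinsics': array([[309.70691629,   0.        , 317.70725081],
       [  0.        , 309.70691629, 199.84372114],
       [  0.        ,   0.        ,   1.        ]]), 'xyz': array([ 0.57826114, -0.29236052,  0.29454117]), 'orientation': array([ 1.62914995e+02, -3.46659708e-02, -1.21383904e+02])}
[[297.38164523 137.30511781]
 [338.34127015 137.38753594]
 [337.23520924 201.19485462]
 [298.21533904 201.12641718]]
```

View pics/w1.png

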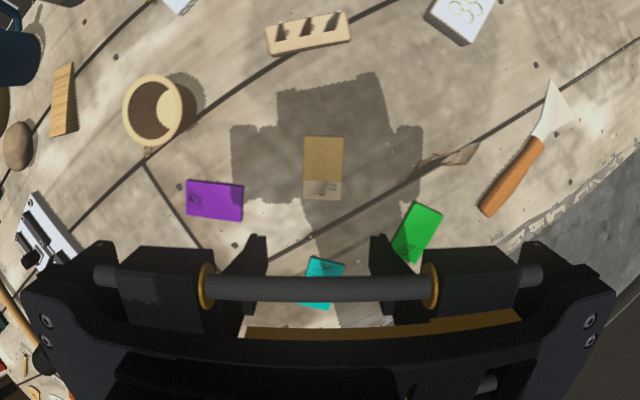

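```bash
cat > w.py <<'E'
import sys
from plant import arm
from h import *
E
python3 - <<'E'
import cv2
im=cv2.imread('pics/w1.png');cv2.imwrite('pics/w1c.png',cv2.resize(im[120:280,260:460],None,fx=4,fy=3.75,interpolation=cv2.INTER_CUBIC))
E
```

```text
(no output)
```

View pics/w1c.png

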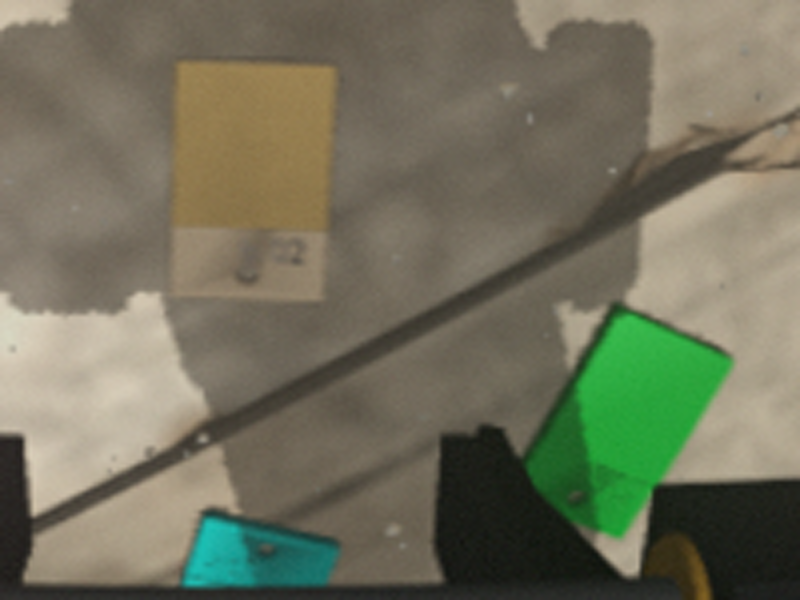

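```bash
python3 - <<'E'
from plant import arm
from h import *
c=arm.get_calibration("wrist")
T=np.array([[31,19],[31,-19],[-31,-19],[-31,19]])/1e3
p=np.array([(176,60),(338,67),(324,300),(171,295)])/[4,3.75]+[260-.4,120-.4]
x,e=fitrect(c,p,T,.007,[.53,-.26,-31],True);print(x,e)
a=np.radians(x[2]);print('grip',x[:2]-.024*np.array([np.cos(a),np.sin(a)]))
# green in tool-local
g=onz(c,np.array([(615,305),(733,355),(618,538),(525,465)])/[4,3.75]+[260,120],.007,True)
for q in g: 
    d=q[:2]-x[:2];print((np.array([d@[np.cos(a),np.sin(a)],d@[-np.sin(a),np.cos(a)]])*1e3).round(1))
E
```

```text
[  0.52683546  -0.26670133 -33.41461275] 0.5824194577692887
grip [ 0.50680248 -0.25348468]
[-29.4 -93. ]
[ -42.8 -128.2]
[-100.2 -104.6]
[-76.8 -74.8]
```

Emit:
drive_tool --moves '[[[-0.001,-0.002,-0.05,0,0,-1.2,0.06],[-0.001,-0.002,-0.1,0,0,-1.2,0.06],[-0.001,-0.002,-0.12,0,0,-1.2,0.06],[-0.001,-0.002,-0.125,0,0,-1.2,0.06],[-0.001,-0.002,-0.125,0,0,-1.2,0.06]]]'

```text
time_s: 4.08
position: [0.5068, -0.2535, 0.0274]
tool_rot: [180.0, -0.1, -32.8]
ft_force: [0.7, 0.1, 0.5]
width: 0.0601
```

```bash
python3 - <<'E'
from plant import arm
from h import *
im,d=arm.capture("wrist");cv2.imwrite("pics/w2.png",im[:,:,::-1]);s=arm.state();print(s['position'],s['tool_rot'],s['ft_force'])
E
```

```text
[ 0.50719847 -0.25338634  0.02780714] [ 1.79993679e+02 -1.05026938e-01 -3.27603706e+01] [-0.25471942  0.14889403  0.18924427]
```

View pics/w2.png

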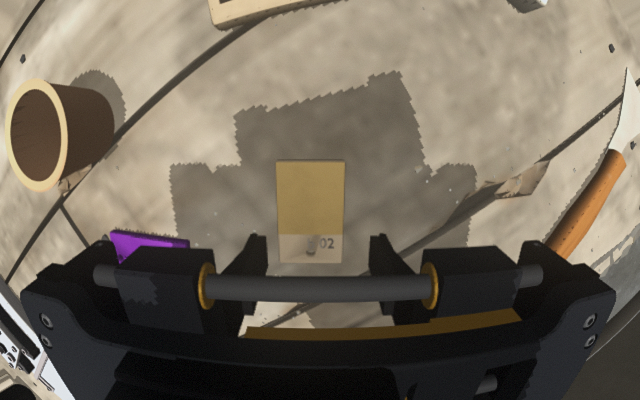

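```bash
python3 - <<'E'
from plant import arm
from h import *
c=arm.get_calibration("wrist")
T=np.array([[31,19],[31,-19],[-31,-19],[-31,19]])/1e3
p=np.array([(276,160),(344,159.5),(345.5,264),(276.5,263)])
x,e=fitrect(c,p,T,.007,[.53,-.26,-31],True);print(x,e)
a=np.radians(x[2]);print('grip',x[:2]-.024*np.array([np.cos(a),np.sin(a)]))
t=arm.state()['position'][:2]-x[:2];print('tcp in tile',t@[np.cos(a),np.sin(a)],t@[-np.sin(a),np.cos(a)])
E
```

```text
[  0.52876964  -0.26279504 -32.74666781] 1.6709289918652646
grip [ 0.50858395 -0.24981283]
tcp in tile -0.023232280282909815 -0.003755017938442679
```

Emit:
drive_tool --moves '[[[0.002,0.003,-0.007,0,0,0,0.06],[0.002,0.003,-0.007,0,0,0,0.06],[0.002,0.003,-0.007,0,0,0,0.03],[0.002,0.003,-0.007,0,0,0,0.03],[0.002,0.003,-0.007,0,0,0,0.03],[0.002,0.003,-0.007,0,0,0,0.03]]]'

```text
time_s: 4.88
position: [0.5087, -0.2495, 0.0197]
tool_rot: [180.0, -0.0, -32.7]
ft_force: [0.0, -1.3, 0.9]
width: 0.0381
```

Emit:
drive_tool --moves '[[[0,0,0.06,0,0,0,0.03],[-0.037,0.342,0.09,0,0,43.3,0.03],[-0.037,0.342,0.09,0,0,43.3,0.03],[-0.037,0.342,0.09,0,0,43.3,0.03],[-0.037,0.342,0.09,0,0,43.3,0.03],[-0.037,0.342,0.09,0,0,43.3,0.03],[-0.037,0.342,0.09,0,0,43.3,0.03],[-0.037,0.342,0.09,0,0,43.3,0.03]]]'

```text
time_s: 5.88
position: [0.4714, 0.0954, 0.11]
tool_rot: [-180.0, -0.0, 10.9]
ft_force: [-0.0, -1.6, -1.1]
width: 0.0373
```

```bash
python3 - <<'E'
from plant import arm
from h import *
im,d=arm.capture("wrist");cv2.imwrite("pics/w3.png",im[:,:,::-1]);s=arm.state();print(s['time_s'],s['position'],s['tool_rot'],s['ft_force'],s['width'])
c=arm.get_calibration("wrist")
for q,z in(("lip_mid",.021),("bridge",.0305),("stop_tab",.056),("stop_face",.02),("jig",0),("tile",0)):
    for m in arm.mark_of("wrist",q)[:2]: print(q,round(m['conf'],2),m['point'],onz(c,m['point'],z,True)[0].round(4))
E
```

```text
5.925 [0.47158992 0.0932773  0.10964748] [ 1.79986678e+02 -1.17213700e-02  1.07173990e+01] [ 0.33862696  0.52341841 -0.0103293 ] 0.037404373074934744
lip_mid 0.72 [320.7, 124.6] [0.5399 0.1027 0.021 ]
bridge 0.82 [323.1, 62.7] [0.5846 0.1096 0.0305]
stop_face 0.69 [319.6, 17.2] [0.6211 0.1188 0.02  ]
stop_face 0.18 [320.4, 15.7] [0.6224 0.1185 0.02  ]
jig 0.94 [319.3, 123.1] [0.5398 0.1036 0.    ]
tile 0.91 [316.5, 215.9] [0.4612 0.0911 0.    ]
tile 0.64 [561.7, 168.7] [ 0.5571 -0.1538  0.    ]
```

View pics/w3.png

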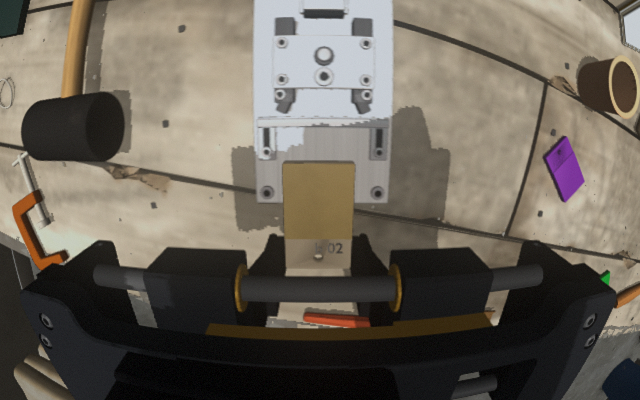

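```bash
python3 - <<'E'
import cv2
im=cv2.imread('pics/w3.png');cv2.imwrite('pics/w3c.png',cv2.resize(im[0:150,220:420],None,fx=4,fy=4,interpolation=cv2.INTER_CUBIC))
cv2.imwrite('pics/w3d.png',cv2.resize(im[90:290,220:420],None,fx=3,fy=3,interpolation=cv2.INTER_CUBIC))
E
```

```text
(no output)
```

View pics/w3c.png

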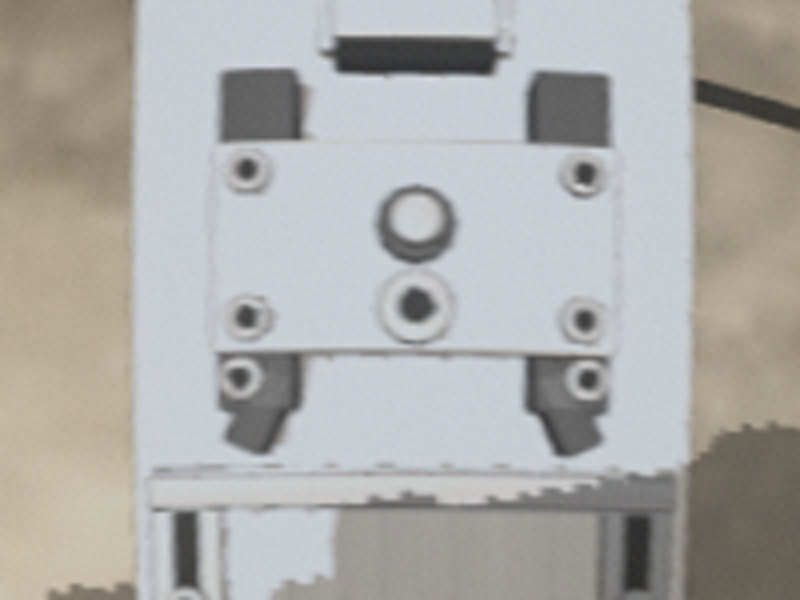

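View pics/w3d.png

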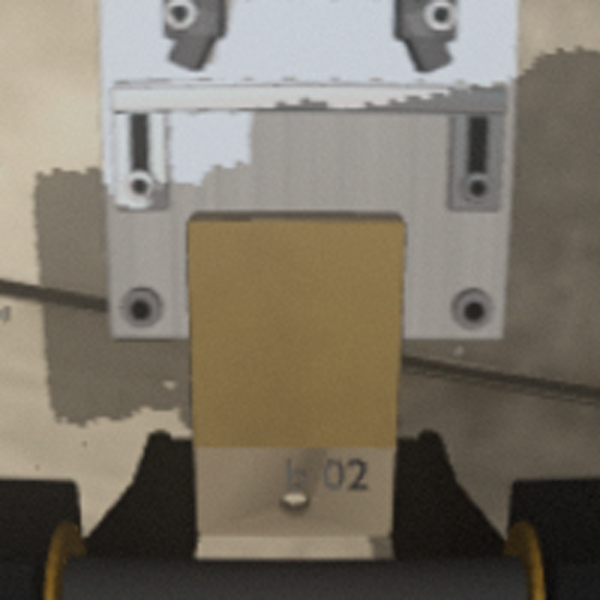

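```bash
cat > jf.py <<'E'
from plant import arm
from h import *
def fit3(c,P,pix,w,guess,fish=True):
    P=np.array(P)/1e3;pix=np.array(pix);w=np.array(w)
    def f(p):
        M=R.from_euler('z',p[2],degrees=True).as_matrix()
        return ((proj(c,P@M.T+[p[0],p[1],0],fish)-pix)*w).ravel()
    r=least_squares(f,guess,x_scale=[.01,.01,5]);return r.x,r.fun.reshape(-1,2)
def tojig(j,W):
    M=R.from_euler('z',j[2],degrees=True).as_matrix();return (np.atleast_2d(W)-[j[0],j[1],0])@M
E
python3 - <<'E'
from jf import *
c=arm.get_calibration("wrist")
C=lambda u,v:(u/4+220-.4,v/4-.4)
D=lambda u,v:(u/3+220-.3,v/3+90-.3)
P=[(-66,54,16),(-66,-54,16),(78,21,31),(78,-21,31),(24,0,38.5),(62,0,38.5)]
px=[D(112,338),D(503,338),C(297,71),C(534,74),C(415,352),C(415,143)]
j,res=fit3(c,P,px,[[1,1],[1,1],[1,1],[1,1],[0,1],[0,1]],[.54,.106,10.6]);print(j,res.round(1).tolist())
for n,u,v in(("lip in",420,468),("lip in",300,470),("lip out top",420,505)):
    W=onz(c,[C(u,v)],.021,True);print(n,(tojig(j,W)*1e3).round(1))
W=onz(c,[C(415,72),C(335,72),C(495,72)],.026,True);print('stop face bottom-front?',(tojig(j,W)*1e3).round(1))
W=onz(c,[C(415,38)],.03,True);print('stop top',(tojig(j,W)*1e3).round(1))
T=np.array([[31,19],[31,-19],[-31,-19],[-31,19]])/1e3
x,e=fitrect(c,np.array([D(190,217),D(405,215),D(393,537),D(197,537)]),T,.097,[.48,.1,10.6],True);print('tile',x,e)
print('tcp',arm.state()['position'])
print('tile jig',tojig(j,[[x[0],x[1],0]])*1e3,'tcp jig',tojig(j,arm.state()['position'])*1e3)
E
```

```text
[ 0.54277336  0.09940243 10.34863561] [[-1.0, 1.7], [1.0, 1.9], [-0.1, -1.2], [0.1, -1.4], [0.0, 0.4], [0.0, -1.0]]
lip in [[ 3.7 -1.1 21. ]]
lip in [[ 3.3 21.1 21. ]]
lip out top [[-3.3 -1.2 21. ]]
stop face bottom-front? [[ 78.2   0.   26. ]
 [ 78.2  14.5  26. ]
 [ 78.5 -14.4  26. ]]
stop top [[83.7  0.1 30. ]]
tile [ 0.49494978  0.09430411 10.24876022] 0.7136089678590722
tcp [0.47180846 0.09152593 0.10942551]
tile jig [[-47.96148109   3.57551577   0.        ]] tcp jig [[-71.22542025   4.99956962 109.42550943]]
```

Emit:
drive_tool --moves '[[[0.015,0.003,-0.03,0,0,0,0.03],[0.015,0.003,-0.03,0,0,0,0.03],[0.015,0.003,-0.03,0,0,0,0.03],[0.015,0.003,-0.03,0,0,0,0.03],[0.015,0.003,-0.03,0,0,0,0.03]]]'

```text
time_s: 6.85
position: [0.4869, 0.0955, 0.0803]
tool_rot: [180.0, -0.1, 10.6]
ft_force: [-0.3, 0.0, -0.4]
width: 0.0374
```

```bash
python3 - <<'E'
from plant import arm
from h import *
import pickle
arm.capture("wrist")
c=arm.get_calibration("wrist");s=arm.state()
im,d=arm.capture("wrist");cv2.imwrite("pics/w4.png",im[:,:,::-1]);print(s['time_s'],s['position'],s['tool_rot'],s['joint_vel'].round(2),s['width'])
pickle.dump((c,s,im,d),open('w4.pkl','wb'))
im=im[:,:,::-1]
cv2.imwrite('pics/w4c.png',cv2.resize(im[0:150,220:420],None,fx=4,fy=4,interpolation=cv2.INTER_CUBIC))
cv2.imwrite('pics/w4d.png',cv2.resize(im[90:290,220:420],None,fx=3,fy=3,interpolation=cv2.INTER_CUBIC))
for n in("top","scene"):
    im,d=arm.capture(n);cv2.imwrite(f"pics/{n}4.png",im[:,:,::-1])
E
```

```text
6.9 [0.48689307 0.09554631 0.0801301 ] [ 1.79981652e+02 -4.97092879e-02  1.05859671e+01] [-0.03  0.17  0.04  0.13  0.08 -0.13 -0.01] 0.03729875373211975
```

View pics/w4c.png

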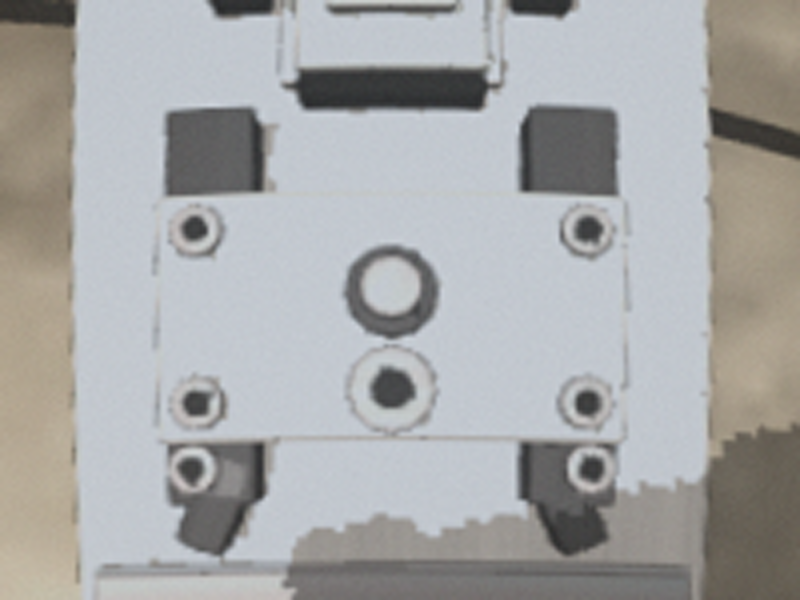

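View pics/w4d.png

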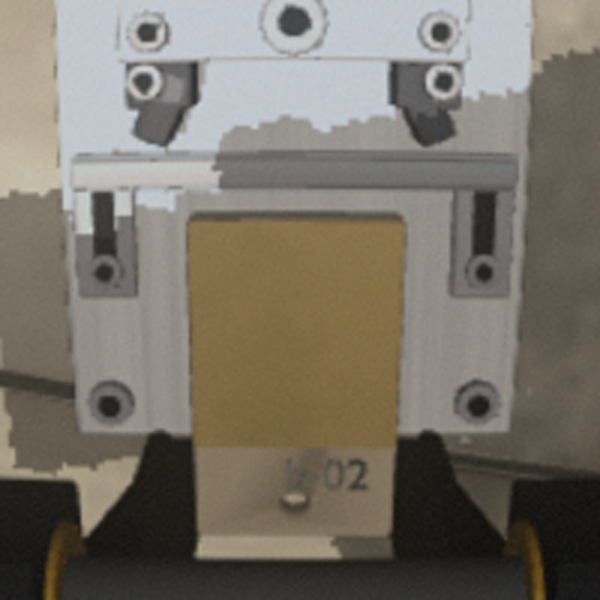

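```bash
python3 - <<'E'
from jf import *
import pickle
c,s,im,d=pickle.load(open('w4.pkl','rb'))
C=lambda u,v:(u/4+220-.4,v/4-.4)
D=lambda u,v:(u/3+220-.3,v/3+90-.3)
P=[(-66,54,16),(-66,-54,16),(78,21,31),(78,-21,31),(24,0,38.5),(62,0,38.5)]
px=[D(75,432),D(511,432),C(256,110),C(527,108),C(391,440),C(391,195)]
j,res=fit3(c,P,px,[[1,1],[1,1],[1,1],[1,1],[0,1],[0,1]],[.54,.106,10.6]);print(j,res.round(1).tolist())
def f(p): # also free camera pitch
    c2=dict(c);M=R.from_euler('xyz',c['orientation'],degrees=True)*R.from_euler('xyz',p[3:6],degrees=True);c2['orientation']=M.as_euler('xyz',degrees=True)
    return c2
def g(p):
    W=np.array(P)/1e3@R.from_euler('z',p[2],degrees=True).as_matrix().T+[p[0],p[1],0]
    return np.r_[((proj(f(p),W,True)-px)*[[1,1],[1,1],[1,1],[1,1],[0,1],[0,1]]).ravel(),p[3:]*.5]
r=least_squares(g,[*j,0,0,0],x_scale=[.01,.01,5,1,1,1]);print(r.x,r.fun.round(1))
for cc,jj in((c,j),(f(r.x),r.x)):
  for n,q,z in(("lip in top",D(300,157),.021),("lip in foot",D(300,152),.016),("lip out",D(300,188),.021),("stopface top",C(391,68),.036),("stop foot",C(391,107),.016)):
    W=onz(cc,[q],z,True);print(n,(tojig(jj,W)*1e3).round(1))
  T=np.array([[31,19],[31,-19],[-31,-19],[-31,19]])/1e3
  x,e=fitrect(cc,np.array([D(190,219),D(405,217),D(393,537),D(197,537)]),T,.0675,[.48,.1,10.6],True);print('tile',x,e)
  print('tile jig',tojig(jj,[[x[0],x[1],0]])*1e3,'tcp jig',tojig(jj,s['position'])*1e3)
E
```

```text
[ 0.54230037  0.1048988  10.54506364] [[0.1, 1.9], [-0.1, 1.8], [-0.4, -1.4], [0.4, -0.9], [0.0, 0.4], [0.0, -1.2]]
[ 0.5379383   0.10432992 10.54129164 -1.20912536 -0.06342926 -0.02158461] [ 0.7  0.8 -0.6  0.8 -0.6 -1.3  0.5 -0.8  0.   1.2  0.  -0.6 -0.6 -0.
 -0. ]
lip in top [[ 2.8 -1.5 21. ]]
lip in foot [[ 3.4 -1.5 16. ]]
lip out [[-4.  -1.5 21. ]]
stopface top [[82.2  0.1 36. ]]
stop foot [[81.2  0.  16. ]]
tile [ 0.50971275  0.09829403 10.34678238] 0.6955132067692835
tile jig [[-33.24598964  -0.52941069   0.        ]] tcp jig [[-56.18312675   0.94548253  80.13010475]]
lip in top [[ 2.9 -1.5 21. ]]
lip in foot [[ 3.4 -1.5 16. ]]
lip out [[-4.  -1.5 21. ]]
stopface top [[82.3  0.  36. ]]
stop foot [[80.9  0.1 16. ]]
tile [ 0.50596208  0.09777749 10.35637148] 0.7343212448322548
tile jig [[-32.63529097  -0.59198574   0.        ]] tcp jig [[-51.79066249   0.7030527   80.13010475]]
```

```bash
python3 - <<'E'
import cv2
im=cv2.imread('pics/scene4.png');cv2.imwrite('pics/s4c.png',cv2.resize(im[190:310,170:300],None,fx=5,fy=5,interpolation=cv2.INTER_CUBIC))
E
```

```text
(no output)
```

View pics/s4c.png

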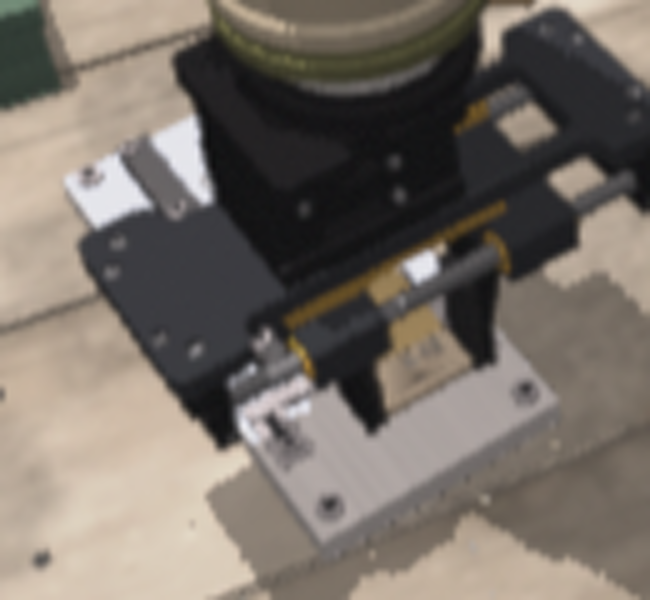

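Lip inner face is about +3 mm in the jig frame and the stop face about 81 mm. The tile sits 0.5 mm off centre in the jaws. Next I tilt it nose-down and bring the nose over the lip.

Emit:
drive_tool --moves '[[[0.006,0.002,-0.01,-1.65,8.85,0,0.03],[0.0135,0.003,-0.028,-1.65,8.85,0,0.03],[0.0135,0.003,-0.028,-1.65,8.85,0,0.03],[0.02,0.0043,-0.0305,-1.65,8.85,0,0.03],[0.0272,0.0056,-0.032,-1.65,8.85,0,0.03],[0.0272,0.0056,-0.032,-1.65,8.85,0,0.03],[0.0272,0.0056,-0.032,-1.65,8.85,0,0.03]]]'

```text
time_s: 7.92
position: [0.5139, 0.1012, 0.0479]
tool_rot: [180.0, 9.0, 10.6]
ft_force: [-0.5, -0.1, -0.1]
width: 0.0374
```

```bash
cat > snap.py <<'E'
import sys,pickle
from jf import *
n=sys.argv[1];cam=sys.argv[2] if len(sys.argv)>2 else "wrist"
c=arm.get_calibration(cam);s=arm.state()
im,d=arm.capture(cam);print(s['time_s'],s['position'].round(4),s['tool_rot'].round(2),s['ft_force'].round(1),s['width'])
pickle.dump((c,s,im,d),open(n+'.pkl','wb'))
b=tuple(map(int,sys.argv[3].split(','))) if len(sys.argv)>3 else (170,20,470,270)
im=im[b[1]:b[3],b[0]:b[2],::-1];k=min(800/im.shape[1],600/im.shape[0])
cv2.imwrite(f"pics/{n}.png",cv2.resize(im,None,fx=k,fy=k,interpolation=cv2.INTER_CUBIC));print('scale',k,b)
E
python3 snap.py w5
```

```text
7.925 [0.5139 0.1012 0.0479] [179.99   8.98  10.59] [-0.5 -0.1 -0.1] 0.037432366070521174
scale 2.4 (170, 20, 470, 270)
```

View pics/w5.png

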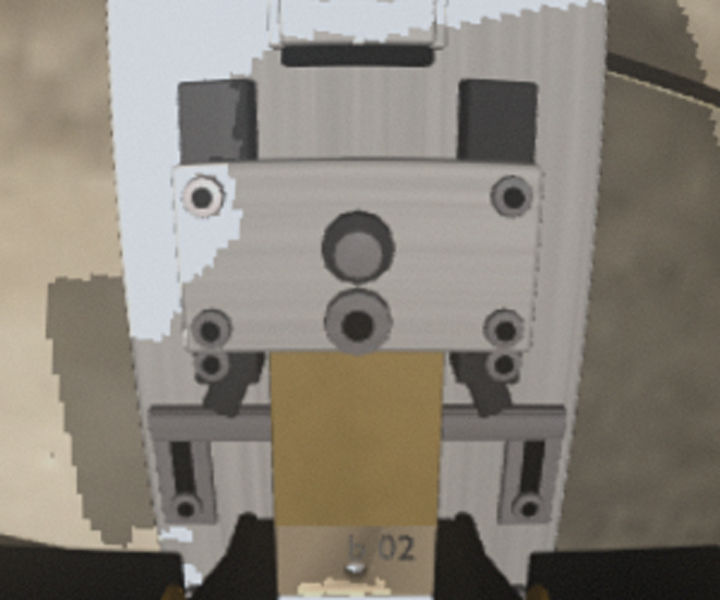

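Emit:
drive_tool --moves '[[[0.005,0.001,-0.001,0,0,0,0.03],[0.01,0.0019,-0.0025,0,0,0,0.03],[0.0137,0.0025,-0.0035,0,0,0,0.03],[0.0137,0.0025,-0.0035,0,0,0,0.03],[0.0137,0.0025,-0.0035,0,0,0,0.03]]]'

```text
time_s: 8.6
position: [0.5275, 0.1037, 0.044]
tool_rot: [-180.0, 9.0, 10.6]
ft_force: [0.0, -0.3, -0.9]
width: 0.0376
```

Nose is now at about jig x 36, z 16.5. I continue in 1 to 2 mm steps against the plunger.

Emit:
drive_tool --moves '[[[0.002,0.0004,0,0,0,0,0.03],[0.004,0.0007,0,0,0,0,0.03],[0.004,0.0007,0,0,0,0,0.03]]]'

```text
time_s: 8.98
position: [0.5318, 0.1044, 0.0441]
tool_rot: [-180.0, 9.0, 10.6]
ft_force: [-0.1, -0.5, -0.1]
width: 0.0374
```

Emit:
drive_tool --moves '[[[0.001,0.0002,0,0,0,0,0.03],[0.002,0.0004,0,0,0,0,0.03],[0.002,0.0004,0,0,0,0,0.03]]]'

```text
time_s: 9.35
position: [0.5332, 0.1047, 0.0439]
tool_rot: [180.0, 9.1, 10.6]
ft_force: [-3.2, -0.9, 0.2]
width: 0.0374
```

Emit:
drive_tool --moves '[[[0.001,0.0002,0,0,0,0,0.03],[0.002,0.0004,0,0,0,0,0.03],[0.002,0.0004,0,0,0,0,0.03]]]'

```text
time_s: 9.72
position: [0.5341, 0.1049, 0.0436]
tool_rot: [180.0, 9.2, 10.6]
ft_force: [-7.7, -1.9, 2.0]
width: 0.0374
```

Emit:
drive_tool --moves '[[[0.001,0.0002,0,0,0,0,0.03],[0.002,0.0004,0,0,0,0,0.03],[0.002,0.0004,0,0,0,0,0.03]]]'

```text
time_s: 10.1
position: [0.5367, 0.1054, 0.0438]
tool_rot: [180.0, 9.1, 10.6]
ft_force: [-5.6, -1.2, 1.2]
width: 0.0374
```

Emit:
drive_tool --moves '[[[0.001,0.0002,0,0,0,0,0.03],[0.002,0.0004,0,0,0,0,0.03],[0.002,0.0004,0,0,0,0,0.03]]]'

```text
time_s: 10.48
position: [0.5387, 0.1058, 0.0437]
tool_rot: [180.0, 9.1, 10.6]
ft_force: [-5.5, -0.7, 0.1]
width: 0.0373
```

Emit:
drive_tool --moves '[[[0.001,0.0002,0,0,0,0,0.03],[0.0015,0.0003,0,0,0,0,0.03],[0.0015,0.0003,0,0,0,0,0.03]]]'

```text
time_s: 10.85
position: [0.5393, 0.1059, 0.0436]
tool_rot: [180.0, 9.2, 10.6]
ft_force: [-9.2, -2.4, 2.6]
width: 0.0378
```

```bash
python3 snap.py w6
```

```text
10.85 [0.5393 0.1059 0.0436] [179.98   9.25  10.6 ] [-9.2 -2.4  2.6] 0.03775964261393814
scale 2.4 (170, 20, 470, 270)
```

View pics/w6.png

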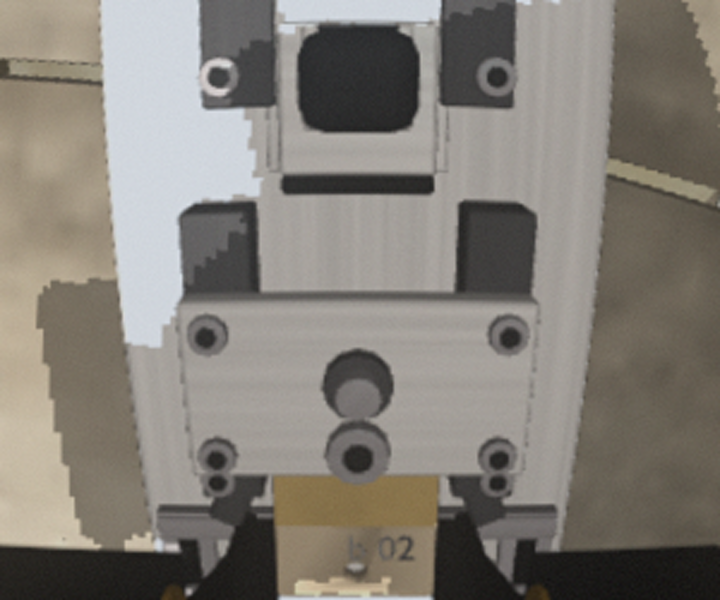

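Emit:
drive_tool --moves '[[[-0.001,-0.0002,0,0,0,0,0.044],[-0.001,-0.0002,0,0,0,0,0.046],[-0.001,-0.0002,0.0,0,0,0,0.046],[-0.001,-0.0002,0.01,0,0,0,0.046],[-0.003,-0.0005,0.06,0,0,0,0.046],[-0.03,-0.0056,0.065,1.65,-8.85,0,0.046],[-0.03,-0.0056,0.065,1.65,-8.85,0,0.0],[-0.03,-0.0056,0.065,1.65,-8.85,0,0.0]]]'

```text
time_s: 11.9
position: [0.5122, 0.1005, 0.1105]
tool_rot: [180.0, -0.1, 10.6]
ft_force: [-0.3, -0.6, -0.2]
width: 0.0332
```

Emit:
drive_tool --moves '[[[-0.03,-0.0056,-0.0,0,0,0,0.0],[-0.03,-0.0056,-0.0,0,0,0,0.0],[-0.03,-0.0056,-0.0,0,0,0,0.0]]]'

```text
time_s: 12.28
position: [0.4828, 0.0954, 0.1096]
tool_rot: [-180.0, -0.1, 10.6]
ft_force: [-0.1, -0.2, 0.1]
width: 0.0053
```

```bash
python3 snap.py w7
```

```text
12.275 [0.4828 0.0954 0.1096] [-1.7997e+02 -8.0000e-02  1.0570e+01] [-0.1 -0.2  0.1] 0.005286513270503456
scale 2.4 (170, 20, 470, 270)
```

View pics/w7.png

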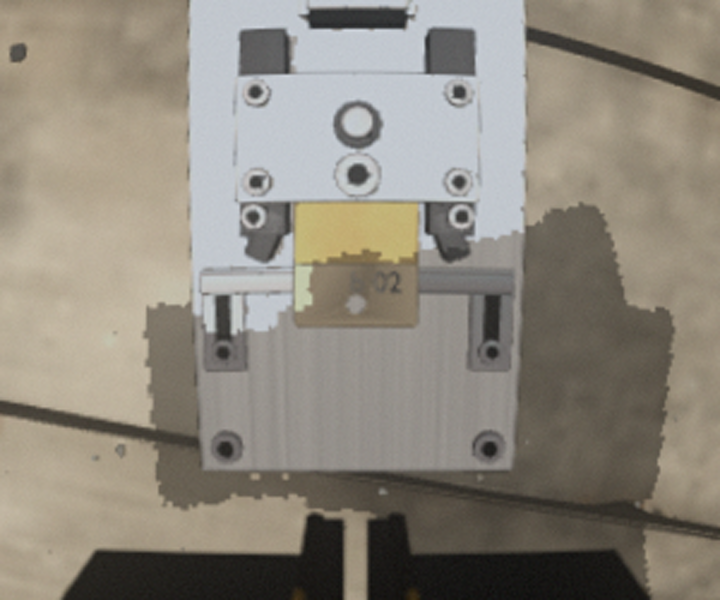

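Emit:
drive_tool --moves '[[[0.0285,0.0053,-0.03,0,0,0,0.0],[0.0285,0.0053,-0.06,0,0,0,0.0],[0.0285,0.0053,-0.0675,0,0,0,0.0],[0.0285,0.0053,-0.0675,0,0,0,0.0],[0.0345,0.0064,-0.0675,0,0,0,0.0],[0.0345,0.0064,-0.0675,0,0,0,0.0]]]'

```text
time_s: 13.08
position: [0.5167, 0.1017, 0.0426]
tool_rot: [180.0, -0.1, 10.6]
ft_force: [-0.4, -0.5, 0.2]
width: 0.0006
```

```bash
python3 snap.py w8
```

```text
13.075 [0.5167 0.1017 0.0426] [ 1.7999e+02 -1.1000e-01  1.0580e+01] [-0.4 -0.5  0.2] 0.0006033558263268291
scale 2.4 (170, 20, 470, 270)
```

View pics/w8.png

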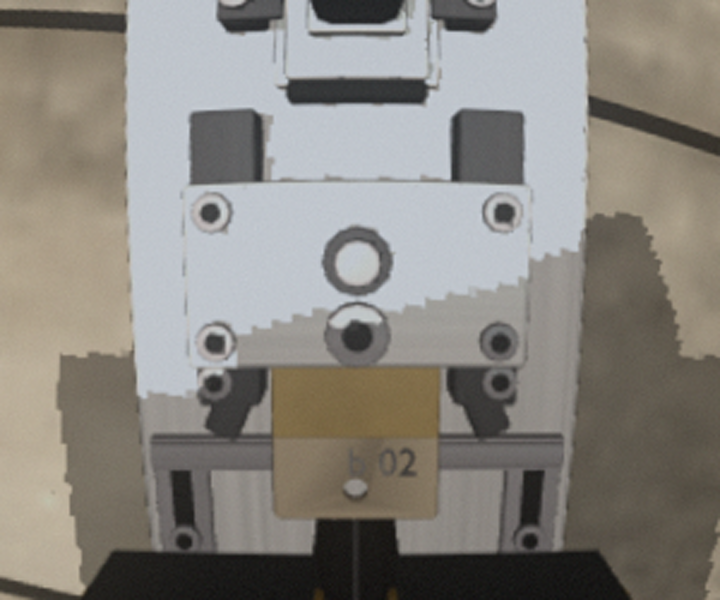

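Emit:
drive_tool --moves '[[[0.002,0.0004,-0.0003,0,0,0,0],[0.004,0.0007,-0.0005,0,0,0,0],[0.006,0.0011,-0.0005,0,0,0,0],[0.006,0.0011,-0.0005,0,0,0,0]]]'

```text
time_s: 13.62
position: [0.5206, 0.1023, 0.0408]
tool_rot: [180.0, 0.1, 10.6]
ft_force: [-4.6, -0.7, 1.3]
width: 0.0003
```

Emit:
drive_tool --moves '[[[0.0015,0.0003,0,0,0,0,0],[0.003,0.0006,0,0,0,0,0],[0.004,0.0007,0,0,0,0,0],[0.004,0.0007,0,0,0,0,0]]]'

```text
time_s: 14.12
position: [0.5242, 0.1029, 0.0405]
tool_rot: [180.0, 0.2, 10.6]
ft_force: [-5.3, -0.8, 0.5]
width: 0.0003
```

Emit:
drive_tool --moves '[[[0.0015,0.0003,0.0015,0,0,0,0],[0.003,0.0006,0.0015,0,0,0,0],[0.004,0.0007,0.0015,0,0,0,0],[0.004,0.0007,0.0015,0,0,0,0]]]'

```text
time_s: 14.62
position: [0.528, 0.1036, 0.0418]
tool_rot: [180.0, 0.2, 10.6]
ft_force: [-4.8, -1.5, -1.2]
width: 0.0003
```

Emit:
drive_tool --moves '[[[0.0015,0.0003,0,0,0,0,0],[0.003,0.0006,0,0,0,0,0],[0.004,0.0007,0,0,0,0,0],[0.004,0.0007,0,0,0,0,0]]]'

```text
time_s: 15.12
position: [0.5319, 0.1043, 0.0416]
tool_rot: [180.0, 0.2, 10.6]
ft_force: [-6.7, -1.2, -1.6]
width: 0.0004
```

```bash
python3 snap.py w9
```

```text
15.125 [0.5319 0.1043 0.0416] [179.98   0.23  10.59] [-6.7 -1.2 -1.6] 0.0004075524519049489
scale 2.4 (170, 20, 470, 270)
```

View pics/w9.png

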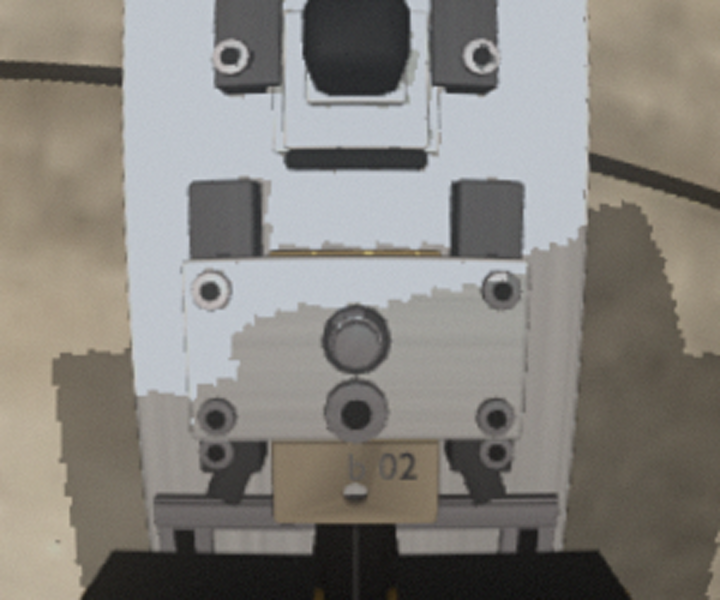

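Emit:
drive_tool --moves '[[[0.0015,0.0003,0,0,0,0,0],[0.003,0.0006,0.0003,0,0,0,0],[0.004,0.0007,0.0003,0,0,0,0],[0.004,0.0007,0.0003,0,0,0,0]]]'

```text
time_s: 15.68
position: [0.5359, 0.105, 0.0419]
tool_rot: [180.0, 0.2, 10.6]
ft_force: [-5.9, -1.1, -2.0]
width: 0.0004
```

Emit:
drive_tool --moves '[[[0.0015,0.0003,0,0,0,0,0],[0.003,0.0006,0,0,0,0,0],[0.003,0.0006,0,0,0,0,0]]]'

```text
time_s: 16.05
position: [0.5389, 0.1055, 0.0418]
tool_rot: [180.0, 0.2, 10.6]
ft_force: [-5.0, -1.3, -1.9]
width: 0.0006
```

```bash
python3 snap.py w10
```

```text
16.05 [0.5389 0.1055 0.0418] [179.98   0.23  10.59] [-5.  -1.3 -1.9] 0.0005754856614398178
scale 2.4 (170, 20, 470, 270)
```

View pics/w10.png

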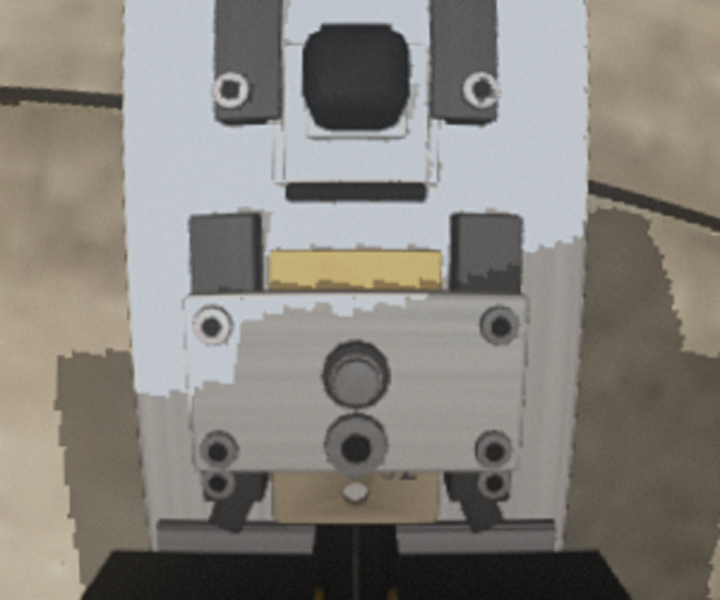

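Emit:
drive_tool --moves '[[[0.001,0.0002,0,0,0,0,0],[0.001,0.0002,0,0,0,0,0],[-0.003,-0.0005,0.0,0,0,0,0],[-0.006,-0.001,0.0,0,0,0,0],[-0.006,-0.001,0.0,0,0,0,0]]]'

```text
time_s: 16.73
position: [0.5348, 0.105, 0.0432]
tool_rot: [180.0, -0.1, 10.6]
ft_force: [0.3, -0.3, -0.1]
width: 0.0007
```

```bash
python3 snap.py w11
```

```text
16.725 [0.5348 0.105  0.0432] [ 1.7999e+02 -5.0000e-02  1.0590e+01] [ 0.3 -0.3 -0.1] 0.0006835151620311832
scale 2.4 (170, 20, 470, 270)
```

View pics/w11.png

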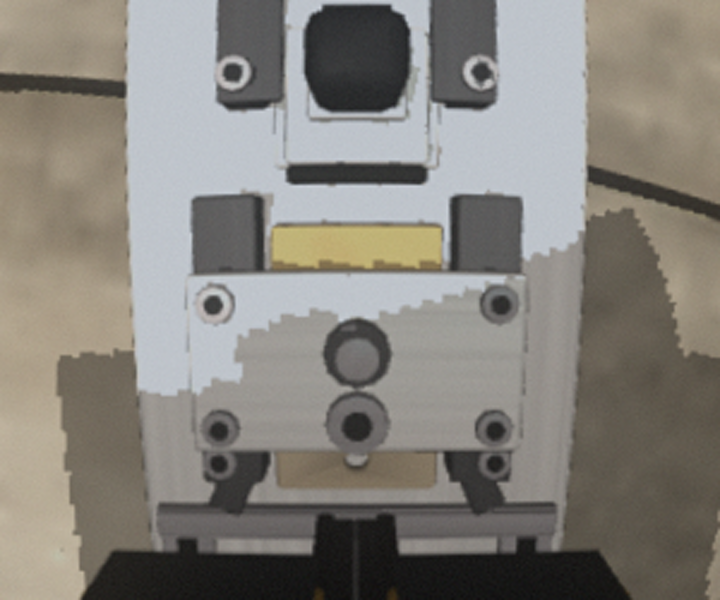

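Tile has dropped flat behind the lip: its tail is at row 488 and the lip's inner edge at row 508, a gap of about 5 mm. Now I go round behind the thumb tab.

Emit:
drive_tool --moves '[[[-0.002,-0.0004,0.06,0,0,0,0],[0.0,0.0,0.095,0,0,0,0],[0.06,0.0112,0.095,0,0,0,0],[0.12,0.0224,0.095,0,0,0,0],[0.1372,0.0256,0.095,0,0,0,0],[0.1372,0.0256,0.095,0,0,0,0],[0.1372,0.0256,0.06,0,0,0,0],[0.1372,0.0256,0.06,0,0,0,0]]]'

```text
time_s: 17.77
position: [0.6695, 0.1299, 0.1006]
tool_rot: [180.0, 0.3, 10.6]
ft_force: [-0.9, -0.8, 1.2]
width: 0.0003
```

```bash
python3 snap.py s12 scene 170,190,300,310; python3 snap.py w12 wrist 100,0,540,330; python3 snap.py t12 top 190,130,270,240;python3 - <<'E'
from jf import *
c=arm.get_calibration("scene")
for q,z in(("stop_tab",.056),("stop_face",.02)):
  for m in arm.mark_of("scene",q)[:2]: print(q,m['conf'],(tojig([.541,.1055,10.55],onz(c,m['point'],z))*1e3).round(1))
E
```

```text
17.775 [0.6695 0.1299 0.1006] [179.97   0.28  10.61] [-0.9 -0.8  1.2] 0.00033152303167456365
scale 5.0 (170, 190, 300, 310)
17.825 [0.6706 0.1302 0.1026] [1.7998e+02 1.2000e-01 1.0600e+01] [1.2 0.9 0.7] 0.0006088076632968604
scale 1.8181818181818181 (100, 0, 540, 330)
17.875 [0.6715 0.1305 0.1039] [ 1.7999e+02 -1.0000e-02  1.0590e+01] [ 0.   0.1 -0.3] 0.000252989739827219
scale 5.454545454545454 (190, 130, 270, 240)
stop_tab 0.58 [[108.5  -0.6  56. ]]
stop_face 0.8 [[87.1  4.1 20. ]]
```

View pics/s12.png

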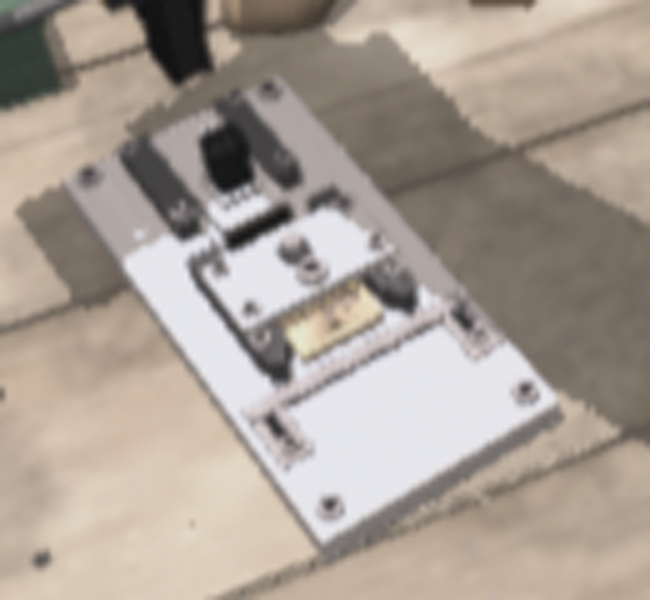

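View pics/w12.png

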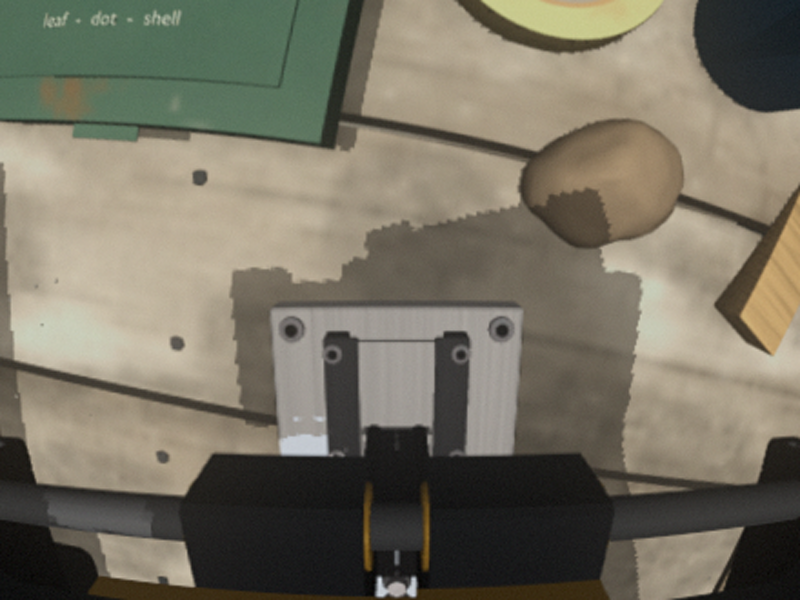

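Emit:
drive_tool --moves '[[[0,0,-0.02,0,0,0,0],[0,0,-0.038,0,0,0,0],[0,0,-0.038,0,0,0,0],[-0.006,-0.0011,-0.038,0,0,0,0],[-0.006,-0.0011,-0.038,0,0,0,0]]]'

```text
time_s: 18.65
position: [0.6658, 0.1296, 0.0655]
tool_rot: [180.0, -0.0, 10.6]
ft_force: [-0.3, -0.3, 0.8]
width: 0.0004
```

```bash
python3 snap.py w13 wrist 170,120,470,370;  python3 snap.py s13 scene 170,170,300,290
```

```text
18.65 [0.6658 0.1296 0.0655] [ 1.7999e+02 -4.0000e-02  1.0590e+01] [-0.3 -0.3  0.8] 0.0004144559984814851
scale 2.4 (170, 120, 470, 370)
18.7 [0.666  0.1295 0.0656] [ 1.7999e+02 -5.0000e-02  1.0590e+01] [-0.  -0.1  0.2] 0.00039100643202816926
scale 5.0 (170, 170, 300, 290)
```

View pics/w13.png

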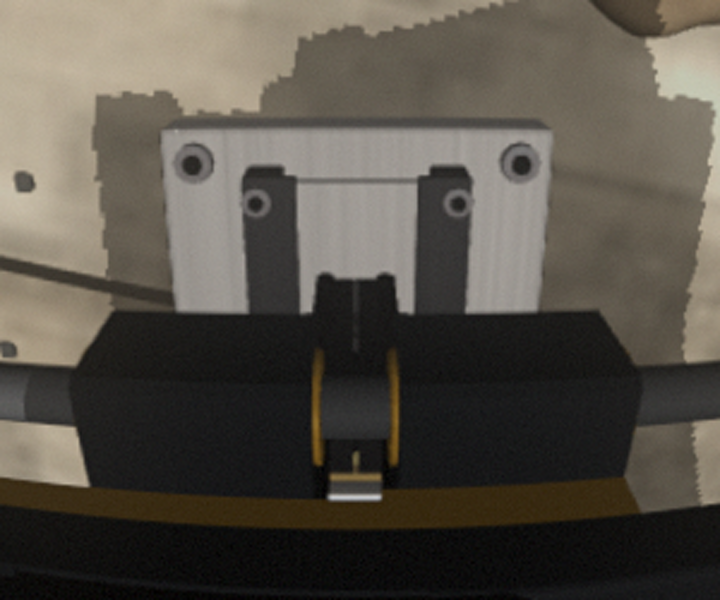

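View pics/s13.png

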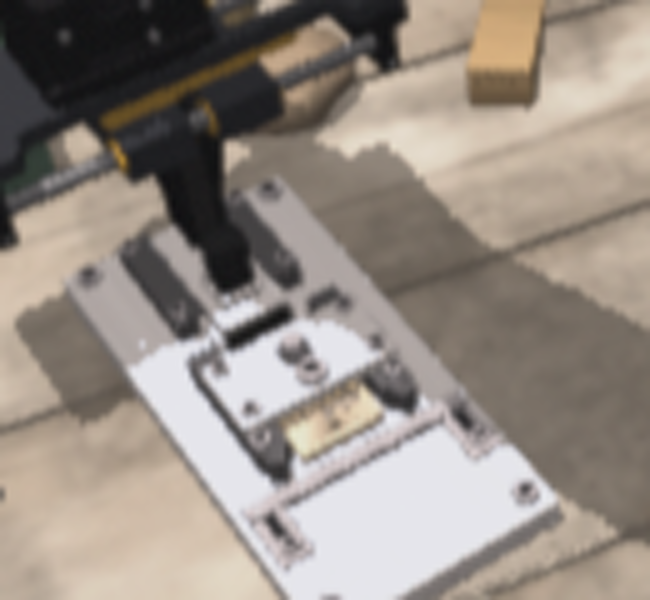

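Emit:
drive_tool --moves '[[[-0.003,-0.0006,0,0,0,0,0],[-0.006,-0.0011,0,0,0,0,0],[-0.009,-0.0017,0,0,0,0,0],[-0.012,-0.0022,0,0,0,0,0],[-0.012,-0.0022,0,0,0,0,0]]]'

```text
time_s: 19.38
position: [0.6542, 0.1273, 0.0651]
tool_rot: [180.0, -0.1, 10.6]
ft_force: [3.3, 0.4, -2.7]
width: 0.0009
```

Emit:
drive_tool --moves '[[[-0.002,-0.0004,0,0,0,0,0],[-0.004,-0.0007,0,0,0,0,0],[-0.004,-0.0007,0,0,0,0,0]]]'

```text
time_s: 19.75
position: [0.6508, 0.1266, 0.0652]
tool_rot: [-180.0, -0.1, 10.6]
ft_force: [7.2, 1.0, -3.5]
width: 0.0004
```

Emit:
drive_tool --moves '[[[-0.001,-0.0002,0,0,0,0,0],[-0.002,-0.0004,0,0,0,0,0],[-0.002,-0.0004,0,0,0,0,0]]]'

```text
time_s: 20.12
position: [0.649, 0.1263, 0.0652]
tool_rot: [-180.0, -0.2, 10.6]
ft_force: [7.3, 1.0, -4.3]
width: 0.0005
```

Emit:
drive_tool --moves '[[[-0.001,-0.0002,0,0,0,0,0],[-0.002,-0.0004,0,0,0,0,0],[-0.002,-0.0004,0,0,0,0,0]]]'

```text
time_s: 20.5
position: [0.647, 0.1259, 0.0652]
tool_rot: [-180.0, -0.2, 10.6]
ft_force: [7.5, 2.4, -4.1]
width: 0.0006
```

Emit:
drive_tool --moves '[[[-0.001,-0.0002,0,0,0,0,0],[-0.0015,-0.0003,0,0,0,0,0],[-0.0015,-0.0003,0,0,0,0,0]]]'

```text
time_s: 20.88
position: [0.6461, 0.1257, 0.0652]
tool_rot: [-180.0, -0.2, 10.6]
ft_force: [10.5, 2.3, -6.7]
width: 0.0007
```

Emit:
drive_tool --moves '[[[-0.0005,-0.0001,0,0,0,0,0],[-0.0008,-0.0001,0,0,0,0,0],[-0.0008,-0.0001,0,0,0,0,0]]]'

```text
time_s: 21.25
position: [0.646, 0.1257, 0.0654]
tool_rot: [-180.0, -0.3, 10.6]
ft_force: [16.1, 2.7, -8.9]
width: 0.0001
```

```bash
python3 snap.py s14 scene 190,210,290,290
```

```text
21.25 [0.646  0.1257 0.0654] [-179.97   -0.33   10.57] [16.1  2.7 -8.9] 5.116420777141756e-05
scale 7.5 (190, 210, 290, 290)
```

View pics/s14.png

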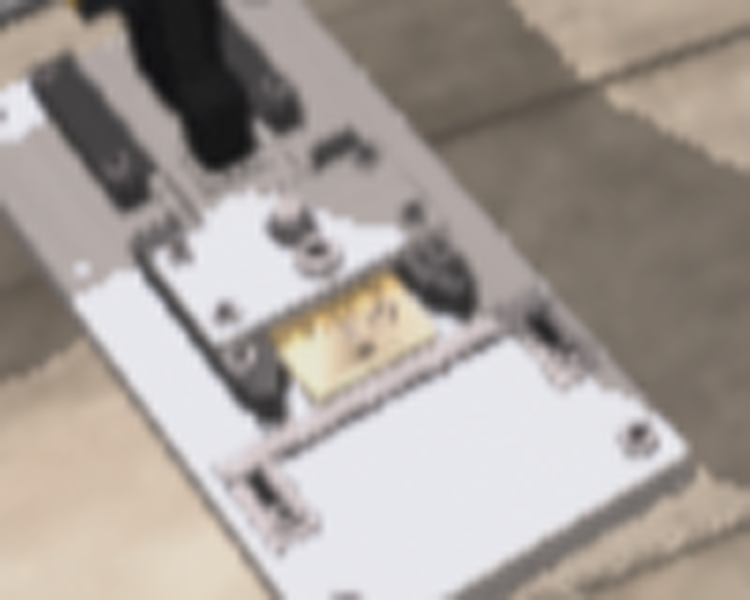

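Push reads 16 N and the stop no longer advances, which is consistent with a pinch. I back off straight and check.

Emit:
drive_tool --moves '[[[0.004,0.0007,-0.001,0,0,0,0],[0.01,0.0019,-0.001,0,0,0,0],[0.02,0.0037,0.0,0,0,0,0],[0.02,0.0037,0.06,0,0,0,0],[0.0,0.0,0.08,0,0,0,0],[-0.06,-0.0112,0.08,0,0,0,0],[-0.11,-0.0205,0.08,0,0,0,0],[-0.11,-0.0205,0.08,0,0,0,0]]]'

```text
time_s: 22.3
position: [0.5307, 0.1041, 0.1448]
tool_rot: [179.9, 0.1, 10.6]
ft_force: [-0.3, 0.6, -0.1]
width: 0.0003
```

Emit:
drive_tool --moves '[[[-0.015,-0.0028,-0.03,0,0,0,0],[-0.015,-0.0028,-0.03,0,0,0,0],[-0.015,-0.0028,-0.03,0,0,0,0],[-0.015,-0.0028,-0.03,0,0,0,0]]]'

```text
time_s: 22.8
position: [0.5198, 0.1025, 0.1159]
tool_rot: [-180.0, -0.1, 10.6]
ft_force: [0.0, -0.2, -0.1]
width: 0.0004
```

```bash
python3 snap.py w15 wrist 220,10,420,170
```

```text
22.8 [0.5198 0.1025 0.1159] [-1.7998e+02 -9.0000e-02  1.0590e+01] [ 0.  -0.2 -0.1] 0.0004319283994291525
scale 3.75 (220, 10, 420, 170)
```

View pics/w15.png

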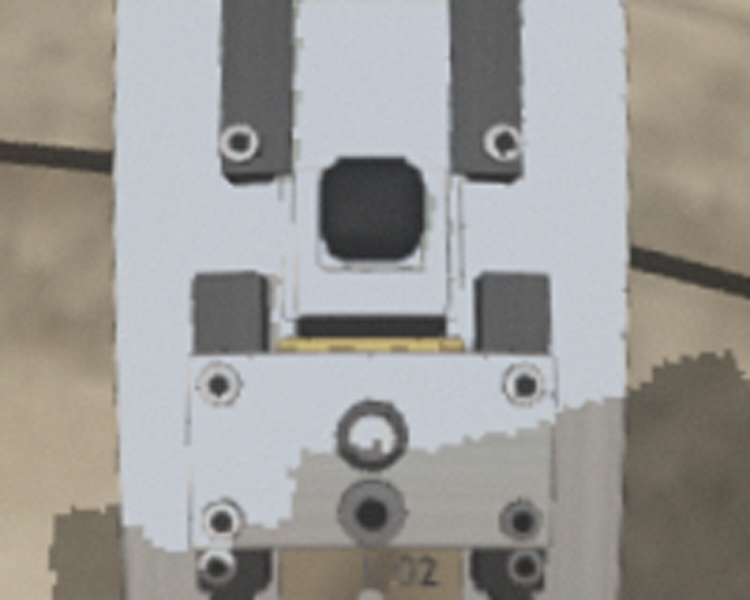

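Stop face is on the tile's end at row 340. Now the lip end.

```bash
python3 - <<'E'
import pickle
from jf import *
c,s,im,d=pickle.load(open('w15.pkl','rb'))
b=im[120:270,220:420,::-1];cv2.imwrite('pics/w15b.png',cv2.resize(b,None,fx=4,fy=4,interpolation=cv2.INTER_CUBIC))
E
```

```text
(no output)
```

View pics/w15b.png

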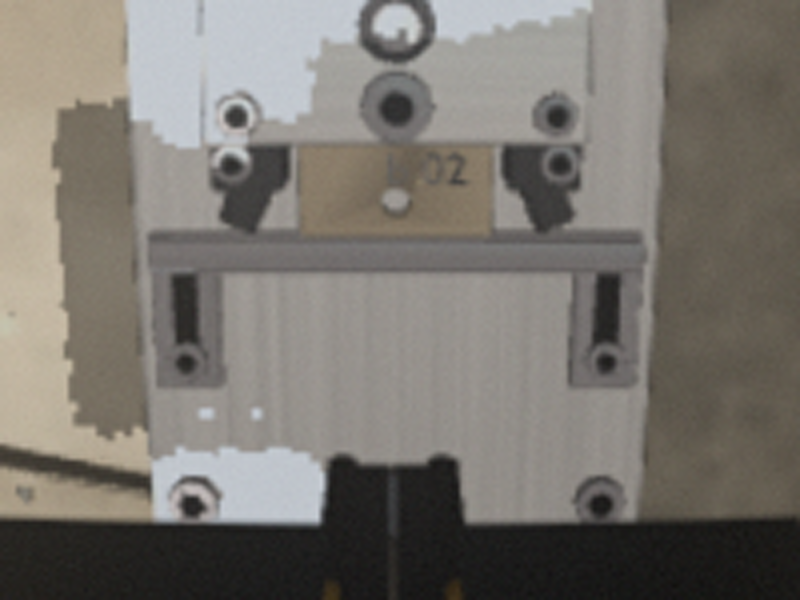

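The tail sits flush against the lip's inner face and the stop touches the nose. The cup and cones were never approached, so I'm handing in.

```bash
python3 - <<'E'
from plant import arm
s=arm.state();print(s['time_s'],s['position'],s['ft_force'])
print(arm.sign_off())
E
```

```text
22.85 [0.51955306 0.10242279 0.11570938] [0.27905381 0.23718542 0.47321931]
the job is handed in; nothing more can be done
None
```

I loaded the tile into the jig and closed the end stop on it. The job was handed in at about 22.9 s of the 64 s, and the sign-off gave no verdict.

**Loading:** I gripped the cream tile near one end and fed it nose-down (9°) over the lip and under the plunger. I then released it and pushed its trailing end past the lip with closed fingers. The push read about 5–8 N at the wrist, with a peak of about 9.5 N. When I eased back, the tile dropped into the pocket.

**Closing the stop:** I pushed the thumb tab until it stopped advancing, at about 16 N horizontally. The stop slid at about 7.5 N, so I estimate the tile was pinched with 9–11 N. That force was not measured directly.

**Final checks:**
- The last wrist picture shows the tile straight between the guides. Its tail is flush against the lip and the stop face is against its nose.
- The fingers are clear of both, and the wrist force reads about zero.
- I never went near the cup or the cone pack, but I did not re-measure them.

**Disagreements:**
- The camera fits of the jig differed by about 2–4 mm. One wrist fit, taken while the arm was still moving, was 5–6 mm off sideways, so I repeated it with the arm at rest.
- From the arm position, the stop's face came out about 1.5 mm further from the lip than expected. I put that down to calibration, as the pictures show no gap.
- The wrist also read about 9 N vertically at the final press. That was sideways friction on the tab and did not appear to matter.

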